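# Fish a stray block out from under the drying rack with a reacher

## Robot

A 6-joint arm with a two-finger parallel gripper is mounted at the origin on a cart in front of the work surface, level with it; the furniture and walls round the work are solid. World frame = base frame: x ahead of the robot, y to its left, z up, the work surface at z = 0. Lengths are in m, angles in rad, forces in N, time in s.
With the tool pointing down it reaches from about 0.325 to 0.85 m from the base axis. Payload 4.4 kg.
Tool frame: the origin (TCP) lies midway between the tips of the shut fingers; the grasp point (between the pads) lies 19 mm behind it; z points along the fingers, y is the line along which they close (so a half turn about z gives the same grasp; the last joint's range is limited). The gripper opens to 94 mm and grips with 3 to 60 N. Pads are 16 mm wide; open, the fingers measure 119 mm over their backs; the gripper's body (75 mm by 177 mm) begins 78 mm behind the grasp point.
Start: joints at [-1.306, 0.207, 1.542, -0, 1.393, -0.15], TCP at [0.232, -0.526, 0.205] pointing down, gripper open.
Joint ranges: [-2.73, 2.73], [-0.86, 2.22], [0.23, 2.46], [-1.11, 4.25], [0.08, 2.63], [-2.82, 2.82]. Speed limits (rad/s): [2.79, 2.79, 3.14, 3.14, 3.14, 3.14].

## Interface

Orientations are given as a unit quaternion [w, x, y, z].
In Python, from bench import arm gives the robot as it stands. The module is installed in compiled form; this text tells all that it offers.
- The arm moves only by the shell command python3 -m creep 'ROWS' [OPENING]. ROWS is JSON, a list of rows, each a list of 4 numbers: the shift along the tool's x, y, z in units of 40 mm (1.0 is 40 mm), then the turn about the tool's z in degrees. A call has 1 to 8 rows; each row is the pose to reach, as a shift and turn from the pose commanded when the call began, along the tool's axes at that moment; what a row does not reach only later rows make up. A row lasts 1/10 s, in which the tool goes at most 50 mm and 8.59 degrees, less where a joint would pass 70% of its speed; a pose out of reach is approached as far as the arm can. A call with a gripper value outside its range is refused whole. OPENING is the gripper command: -1 is fully open, 1 is shut, values between are in proportion, set as the call begins (- or left out, the last holds). The fingers move at their own pace and stop on an object; the grip force is fixed at half the most. Time passes only in rows, so rows that repeat a pose let the fingers close. It gives the time, the measured TCP pose, the force, the opening and the grip force at its end, in the units of the state.
- arm.get_obs(): the state, without advancing time (a new reading comes with each control period).
- arm.grab_frame(name): name is "scene" or "side" or "wrist"; returns (picture, depth): 420x560x3 uint8, red, green, blue; 420x560 float32, m along the optical axis (not along the pixel's ray), 0 where there is no reading.
- arm.camera_params(name): a dict with "vfov" (degrees; the focal length in pixels is half the picture's height over the tangent of half this angle, whatever the lens; pixels are square), "cx", "cy" (the principal point, pixels), "dist" ([k1, k2, p1, p2, k3] as OpenCV has them; the pictures are not rectified), "world_from_camera" (4x4, takes a point from camera to world coordinates). Camera axes: x right, y down, z forward; pixel columns grow to the right and rows downward; lengths in m; the calibration is good to about 2 mm. A picture is of the moment at which its call begins: read the wrist's pose just before it. camera_params takes no time and is no camera call; for the wrist camera it gives the pose at the moment of the call.
- arm.job_done(): hands the job in; it is judged then, once.
The state is a dict: "clock": time; "joints": joint angles; "joint_vel": joint speeds; "joint_torque": joint torques, N m; "ee_pos": TCP position; "eef_rot": TCP orientation; "contact_force": force on the tool from outside, world axes, zero at the start; "moment": the same for the moment, N m; "grip_width": finger opening in m; "grip_force": force on a finger pad.
Only numpy, scipy, OpenCV 4.12 (cv2) and the standard library are available. Lean on these libraries where they do the work, as an engineer would, in place of code of your own. Each camera call takes 0.05 s, during which the arm holds its last target. There are 200 camera calls.

## Task

A small wooden block has strayed under the low drying rack, too far in for a hand. Without touching the block with the robot, slide the reacher in under the rack with its jaws open, squeeze its grips so that the jaws close on the block, and draw the block out until all of it lies on the table in front of the rack. Then let go, so that the jaws spring open, and leave the reacher standing on its sole, wholly out of the rack; leave the sanding block and the wedge where they are.

Things in the scene. Friction and masses are not known exactly. Their poses are not given: they have to be found in the camera images.
- rack_mouth (a point): Centre of the rack's front opening, 37 mm above the table. Axes: x straight into the rack, y left, z up. The opening is 282 mm wide; the bars above it are 74 mm over the table. A grey beam and an offcut fixed on the rack's front stand out 30 mm before this point, from 85 to 167 mm high: only a hand leaning back towards the robot can bring the reacher's grips close to the mouth.
- rack: The low drying rack, fixed: two wooden cheeks (170 mm deep, 18 mm thick, 85 mm high) with steel bars across, 318 mm wide. Origin on the table at its middle, 85 mm behind the mouth; x points into the rack. A 22 mm high board closes the foot of its back, 158 mm behind the mouth.
- stray: The stray block: red-brown wood, 34 mm wide (its x), 62 mm long (its y), 30 mm high, about 40 g, loose on the table under the rack, its long side within 0.25 rad of the rack's x. Origin: centre of its underside. It starts 80 to 100 mm inside the mouth.
- reacher_grip (a point): Where to hold the reacher: midway between its two dark wooden squeeze grips, 58 mm above the table. x forward to the jaws, y left, z up. The grips are plates left and right, 54 mm long, 24 broad, 10 thick, leaning back 29 degrees (0.5 rad) from vertical, their tops to the rear (-x). Outer faces 60 mm apart when free, 36 mm fully squeezed. Take them with the hand leaning back along them.
- trigger_left (a joint): How far the left grip is pressed in, m: 0 free (jaws wide open), 0.008 jaws closed on the 34 mm block, 0.012 full. The right grip and both jaws move with it. Springs: 5 N on each grip at first, 0.4 N more per mm. Pressed only 1 to 3 mm a side, the reacher can be slid about with open jaws; about 25 N on each grip holds the block well.
- reacher_jaws (a point): Midway between the rubber pads of the jaws: 147 mm in front of the grip point, 17 mm above the table; axes as reacher_grip. The jaw tips lie 17 mm ahead of it, the head's front face 38 mm behind it. Pads are 34 mm long, 7 to 29 mm above the table. Free, the tips are about 75 mm apart (100 mm over the outside). The head is 62 mm wide, 38 mm high.
- reacher: The reacher, about 0.4 kg, slid along the table on its flat steel sole (85 x 64 x 8 mm, from 45 mm behind to 40 mm ahead of the origin); a tube leads to the head with its jaws. Origin on the sole's underside, straight below the grip point; x forward to the jaws, y left, z up.
- jaw_left: The reacher's left jaw; origin at its hinge.
- jaw_right: The reacher's right jaw; origin at its hinge.
- sanding_block: Bystander: sanding block 51 x 78 x 30 mm lying to the left of the work; origin at the centre of its underside.
- wedge: Bystander: wooden wedge 32 x 90 x 34 mm lying to the right of the work; origin at the centre of its underside.
Things that resemble listed ones, but are neither listed nor needed, are in the scene too. What is shaped like the stray but blue, green or turquoise is not meant.

How it is judged:
By the outcome, as a careful person would: the job done as asked, in the order asked, and still so for the second after the job is handed in, with the robot touching nothing.
It also fails if it takes over 35 s, if anything falls off the work surface, if the arm or the gripper's body presses on something with over 40 N, if the wrist force passes 120 N, or if a joint passes its speed limit or range.

## Working session

There is one attempt and no reset: what is moved stays moved. The work goes in short steps, Python scripts to look and compute and a shell command to move; the robot and the scene stay as the last step left them, time stands still between calls to the robot, and variables do not carry over. Pictures are saved under pics/ and viewed, at most 10 in all, crops included, and the job is handed in when it is done.

```bash
mkdir -p pics
cat > h.py <<'E'
import numpy as np, cv2
from bench import arm
from scipy.spatial.transform import Rotation as R
def grab(n,f=None):
    P=arm.camera_params(n); im,d=arm.grab_frame(n)
    if f: cv2.imwrite('pics/'+f,im[:,:,::-1])
    np.savez('last_%s.npz'%n,im=im,d=d)
    return P,im,d
def rays(P,uv):
    f=210/np.tan(np.radians(P['vfov']/2)); K=np.array([[f,0,P['cx']],[0,f,P['cy']],[0,0,1]])
    n=cv2.undistortPoints(np.array(uv,float).reshape(-1,1,2),K,np.array(P['dist'],float)).reshape(-1,2)
    return np.c_[n,np.ones(len(n))]
def plane(P,uv,z):
    T=np.array(P['world_from_camera']); r=rays(P,uv)@T[:3,:3].T; o=T[:3,3]
    return o+r*((z-o[2])/r[:,2])[:,None]
def cloud(P,d):
    v,u=np.mgrid[0:420,0:560]; r=rays(P,np.c_[u.ravel(),v.ravel()])
    T=np.array(P['world_from_camera'])
    return ((r*d.reshape(-1,1))@T[:3,:3].T+T[:3,3]).reshape(420,560,3)
def pose():
    o=arm.get_obs(); q=o['eef_rot']; return o,np.array(o['ee_pos']),R.from_quat([q[1],q[2],q[3],q[0]]).as_matrix()
E
python3 - <<'E'
from h import *
for n in('scene','side'):
    P,im,d=grab(n,n+'0.png'); print(n,P['vfov'],np.round(P['world_from_camera'],3).tolist())
o,p,M=pose(); print(o['clock'],p,M.round(3).tolist())
E
```

```text
scene 49.17033546901823 [[0.283, 0.844, -0.456, 1.047], [0.959, -0.254, 0.125, -0.439], [-0.01, -0.473, -0.881, 0.963], [0.0, 0.0, 0.0, 1.0]]
side 55.41385912866249 [[0.893, -0.234, 0.383, 0.147], [-0.449, -0.504, 0.738, -1.061], [0.02, -0.831, -0.555, 0.638], [0.0, 0.0, 0.0, 1.0]]
0.1 [ 0.23151316 -0.52555075  0.20443846] [[0.915, 0.403, -0.001], [0.403, -0.915, 0.002], [0.0, -0.002, -1.0]]
```

View pics/scene0.png

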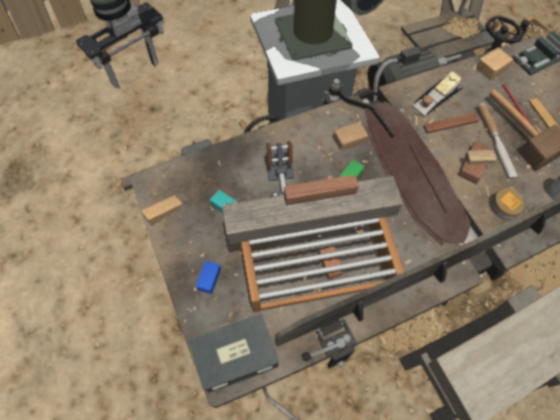

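View pics/side0.png

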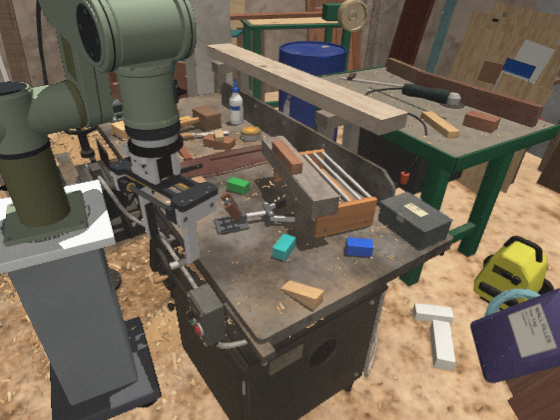

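The scene view shows the reacher at about (281,165), the rack's bars at (320,255), the stray at (330,262) under the bars, and the beam and offcut at (315,205). The side view shows the reacher at (250,215). I'll enlarge both.

Run:
```python
from h import *
a=np.load('last_scene.npz')['im'];b=np.load('last_side.npz')['im']
A=cv2.resize(a[130:310,190:410],None,fx=2.7,fy=2.7,interpolation=3)
B=cv2.resize(b[130:260,190:390],None,fx=2.7,fy=2.7,interpolation=3)
C=np.zeros((600,800,3),np.uint8)
cv2.imwrite('pics/A.png',A[:,:,::-1]);cv2.imwrite('pics/B.png',cv2.resize(B,None,fx=1.4,fy=1.4)[:,:,::-1])
P=arm.camera_params('scene');S=arm.camera_params('side')
X=cloud(P,np.load('last_scene.npz')['d']);Y=cloud(S,np.load('last_side.npz')['d'])
# orange cheeks tops
hsv=cv2.cvtColor(a,cv2.COLOR_RGB2HSV)
for n,I,C in(('scene',a,X),('side',b,Y)):
    h=cv2.cvtColor(I,cv2.COLOR_RGB2HSV)
    m=(h[...,0]<18)&(h[...,1]>110)&(h[...,2]>60)
    k,l,s,c=cv2.connectedComponentsWithStats(m.astype(np.uint8))
    for i in range(1,k):
        if s[i,4]>25:
            p=C[l==i]; 
            if p[:,0].min()>0.2 and abs(np.median(p[:,1]))<.6: print(n,c[i].round(),s[i,4],np.median(p,0).round(3),np.percentile(p[:,2],[5,95]).round(3),I[l==i].mean(0).round())
```

```text
scene [515. 110.] 366 [0.461 0.421 0.042] [0.005 0.047] [160. 114.  86.]
scene [543. 113.] 237 [0.479 0.527 0.011] [0.007 0.015] [184. 147.  96.]
scene [451. 122.] 379 [0.441 0.238 0.014] [0.011 0.017] [138.  94.  73.]
scene [290. 152.] 38 [ 0.449 -0.222  0.072] [0.049 0.089] [94. 66. 50.]
scene [479. 146.] 37 [0.541 0.264 0.03 ] [0.028 0.032] [141. 101.  79.]
scene [269. 155.] 41 [ 0.442 -0.272  0.066] [0.047 0.088] [92. 65. 49.]
scene [475. 169.] 64 [0.599 0.218 0.029] [0.027 0.033] [150. 108.  84.]
scene [389. 246.] 539 [ 0.746 -0.096  0.085] [0.041 0.089] [152. 109.  74.]
scene [285. 286.] 1200 [ 0.779 -0.38   0.025] [0.014 0.088] [166. 119.  81.]
scene [331. 262.] 69 [ 0.727 -0.214  0.031] [0.029 0.034] [160. 114.  88.]
scene [334. 274.] 27 [ 0.754 -0.219  0.03 ] [0.024 0.034] [131.  93.  73.]
side [491. 104.] 89 [1.801 0.058 0.047] [0.02  0.065] [68. 47. 37.]
side [521. 103.] 29 [ 1.82  -0.056  0.088] [0.067 0.093] [97. 68. 54.]
side [188. 121.] 130 [0.524 0.423 0.036] [0.009 0.044] [161. 122.  85.]
side [119. 132.] 50 [0.26  0.457 0.022] [0.008 0.039] [135. 106.  75.]
side [18
[... 571 characters left out ...]
129.  96.  71.]
side [404. 315.] 107 [ 1.234 -0.237 -0.76 ] [-0.766 -0.752] [167. 130.  93.]
side [197. 330.] 47 [ 0.267 -0.457 -0.099] [-0.111 -0.094] [126.  56.  48.]
side [423. 330.] 71 [ 1.258 -0.339 -0.761] [-0.765 -0.753] [166. 129.  92.]
side [462. 356.] 26 [ 1.305 -0.508 -0.761] [-0.767 -0.755] [173. 134.  96.]
side [459. 369.] 40 [ 1.249 -0.544 -0.76 ] [-0.764 -0.755] [160. 125.  89.]
side [206. 389.] 35 [ 0.325 -0.191 -0.761] [-0.765 -0.756] [158. 123.  88.]
side [185. 392.] 28 [ 0.252 -0.166 -0.761] [-0.765 -0.755] [169. 132.  94.]
side [348. 396.] 84 [ 0.786 -0.438 -0.759] [-0.765 -0.755] [153. 119.  85.]
side [381. 407.] 43 [ 0.872 -0.532 -0.759] [-0.767 -0.753] [181. 142. 101.]
```

View pics/A.png

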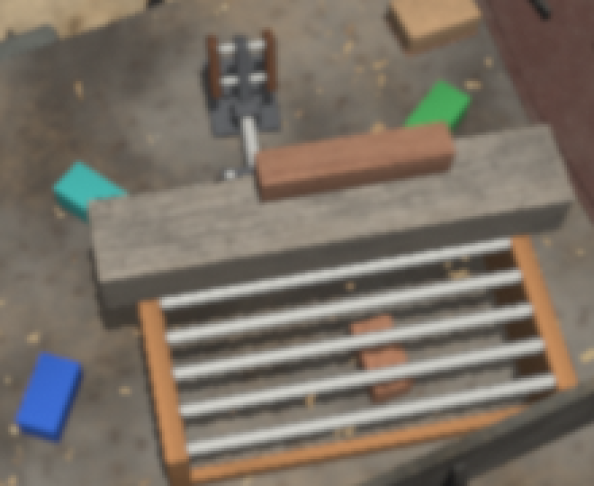

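View pics/B.png

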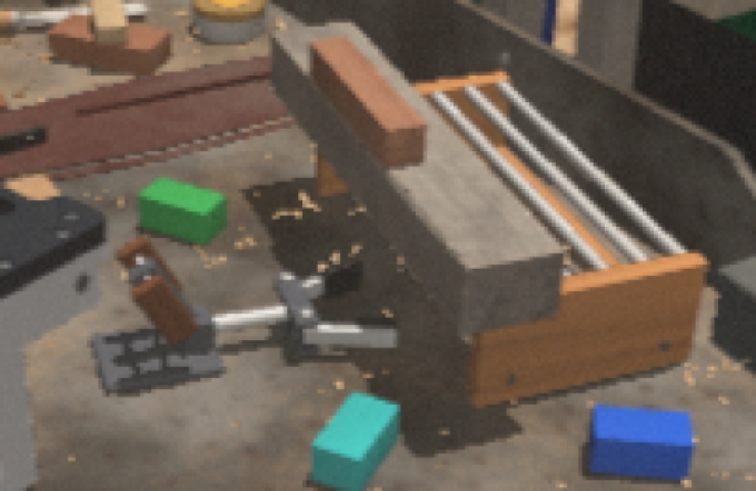

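View A shows the grips at about A(213,66) and A(272,64), the rack's cheeks at A(140,302)–(167,482) and A(513,238)–(577,385), and the stray's visible top at A(382,357). View B shows both jaws open, just in front of the beam. Next I'll compute the poses.

Run:
```python
from h import *
P=arm.camera_params('scene');S=arm.camera_params('side')
z=np.load('last_scene.npz');a=z['im'];X=cloud(P,z['d']); z2=np.load('last_side.npz');Y=cloud(S,z2['d'])
def A(pts): return [(x/2.7+190-.3,y/2.7+130-.3) for x,y in pts]
def B(pts): return [(x/3.78+190-.3,y/3.78+130-.3) for x,y in pts]
q=plane(P,A([(138,302),(167,482),(188,480),(160,300),(577,385),(530,238)]),.085); print('rack',q[:,:2].round(3).tolist())
# side cam: cheek outer top edge
q=plane(S,B([(705,257),(508,78)]),.085); print('rack back corners side',q[:,:2].round(3).tolist())
q=plane(S,B([(478,402),(690,358)]),0); print('cheek foot front/back',q[:,:2].round(3).tolist())
# bars direction: bars' visible ends
q=plane(P,A([(165,303),(510,243),(170,338),(520,275),(178,373),(530,311),(187,448),(550,381)]),.078);print('bars',q[:,:2].round(3).tolist())
h=cv2.cvtColor(a,cv2.COLOR_RGB2HSV); m=(h[...,0]<18)&(h[...,1]>100)&(h[...,2]>50)
for nm,(u0,u1,v0,v1) in dict(gR=(262,275,140,170),gL=(284,296,140,170),stray=(318,345,246,282)).items():
    mm=np.zeros_like(m);mm[v0:v1,u0:u1]=m[v0:v1,u0:u1]; v,u=np.nonzero(mm); p=X[mm]
    if nm=='stray':
        p=plane(P,np.c_[u,v],.03); ok=(X[mm][:,2]>.026)&(X[mm][:,2]<.036); p=p[ok]
        r=cv2.minAreaRect(p[:,:2].astype(np.float32)*1000); print(nm,r, p.min(0),p.max(0), cv2.fitLine(p[:,:2].astype(np.float32),2,0,.01,.01).ravel())
    else: print(nm,p.mean(0).round(4),np.percentile(p,[3,97],axis=0).round(3).tolist())
# reacher cloud side+scene, low band 10..40 ahead
for C,n in((X,'sc'),(Y,'side')):
    p=C.reshape(-1,3); 
    for lo,hi in((.006,.012),(.02,.04)):
        k=(p[:,0]>.38)&(p[:,0]<.64)&(p[:,1]>-.31)&(p[:,1]<-.15)&(p[:,2]>lo)&(p[:,2]<hi); w=p[k]
        for x in np.arange(.38,.64,.02):
            s=w[(w[:,0]>=x)&(w[:,0]<x+.02)]
            if len(s)>3: print(n,lo,round(x,2),len(s),s[:,1].min().round(3),s[:,1].max().round(3))
```

```text
rack [[0.648, -0.393], [0.793, -0.41], [0.796, -0.395], [0.652, -0.376], [0.811, -0.093], [0.685, -0.078]]
rack back corners side [[0.783, -0.401], [0.81, -0.106]]
cheek foot front/back [[0.619, -0.382], [0.784, -0.403]]
bars [[0.652, -0.373], [0.681, -0.093], [0.682, -0.377], [0.71, -0.096], [0.711, -0.379], [0.741, -0.101], [0.77, -0.388], [0.8, -0.109]]
gR [ 0.4414 -0.2713  0.0679] [[0.426, -0.275, 0.046], [0.455, -0.267, 0.088]]
gL [ 0.4615 -0.2258  0.0851] [[0.434, -0.226, 0.045], [0.462, -0.218, 0.089]]
stray ((725.0438842773438, -213.22845458984375), (33.0079345703125, 64.16228485107422), 89.78724670410156) [ 0.69299564 -0.22973218  0.03      ] [ 0.75713233 -0.19662335  0.03      ] [ 0.998637   -0.05219329  0.72316885 -0.2133301 ]
sc 0.006 0.38 21 -0.268 -0.214
sc 0.006 0.4 68 -0.272 -0.212
sc 0.006 0.42 64 -0.276 -0.22
sc 0.006 0.44 87 -0.305 -0.215
sc 0.006 0.46 95 -0.281 -0.215
sc 0.006 0.48 9 -0.269 -0.19
sc 0.02 0.44 12 -0.258 -0.225
sc 0.02 0.46 91 -0.261 -0.237
sc 0.02 0.48 32 -0.259 -0.246
sc 0.02 0.5 29 -0.262 -0.249
sc 0.02 0.52 43 -0.291 -0.26
side 0.006 0.38 31 -0.269 -0.211
side 0.006 0.4 111 -0.273 -0.208
side 0.006 0.42 107 -0.275 -0.21
side 0.006 0.44 74 -0.279 -0.214
side 0.006 0.46 35 -0.281 -0.255
side 0.006 0.52 30 -0.292 -0.252
side 0.006 0.58 6 -0.235 -0.234
side 0.006 0.6 7 -0.273 -0.184
side 0.02 0.42 4 -0.274 -0.27
side 0.02 0.44 9 -0.276 -0.257
side 0.02 0.46 51 -0.262 -0.236
side 0.02 0.48 29 -0.26 -0.246
side 0.02 0.5 31 -0.265 -0.25
side 0.02 0.52 98 -0.291 -0.229
side 0.02 0.54 63 -0.303 -0.234
side 0.02 0.56 62 -0.309 -0.227
side 0.02 0.58 35 -0.31 -0.224
side 0.02 0.6 5 -0.236 -0.23
```

The interface cannot tilt the hand, so I'll take the grips with the hand vertical and near their rear-leaning tops. I'll also grip only the front half of the block, which keeps the gripper body clear of the beam. Moving above the reacher now.

```bash
python3 -m creep '[[0.5,-0.4,0,4],[1.4,-1.0,0,8],[2.4,-1.7,0,13],[3.4,-2.4,0,18],[4.4,-3.2,0,23],[5.4,-3.9,0,28],[6.2,-4.5,0,32],[6.7,-4.85,0,33.6]]' -1; python3 -m creep '[[0,0,0,0],[0,0,0,0],[0,0,0,0]]'
python3 - <<'E'
from h import *
o,p,M=pose(); print(o['clock'],p,M.round(3).tolist())
P,im,d=grab('wrist','w1.png'); print(np.round(P['world_from_camera'],3).tolist(),P['vfov'])
E
```

```text
clock: 0.9
ee_pos: [0.3994, -0.2377, 0.205]
eef_rot: [-0.001, 0.996, -0.085, -0.0]
contact_force: [0.6, -0.4, 0.6]
grip_width: 0.094
grip_force: 0.0
clock: 1.2
ee_pos: [0.3983, -0.2416, 0.2053]
eef_rot: [0.0, 0.996, -0.086, -0.0]
contact_force: [0.3, -0.1, -0.3]
grip_width: 0.0938
grip_force: 0.0
1.2 [ 0.3982886  -0.24156505  0.2052623 ] [[0.985, -0.172, -0.001], [-0.172, -0.985, -0.0], [-0.001, 0.0, -1.0]]
[[-0.173, -0.947, -0.272, 0.477], [-0.985, 0.166, 0.047, -0.255], [0.0, 0.276, -0.961, 0.383], [0.0, 0.0, 0.0, 1.0]] 65.68237493596367
```

View pics/w1.png

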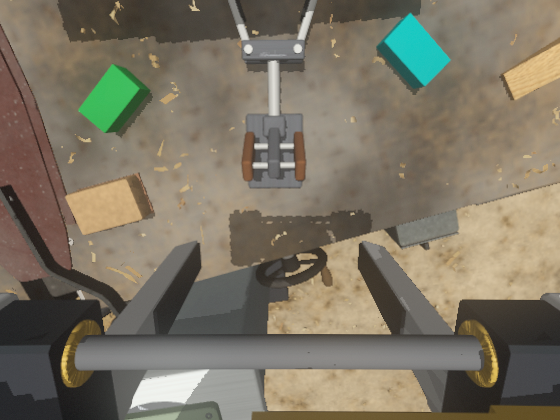

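The wrist view shows the sole's corners at about (247,114), (302,114), (303,188) and (245,188), the grips at (249,157) and (300,157), and the jaw hinges at (248,48) and (298,48).

Run:
```python
from h import *
P=arm.camera_params('wrist'); z=np.load('last_wrist.npz');X=cloud(P,z['d']);a=z['im']
q=plane(P,[(247,114),(302,114),(303,188),(245,188)],.008)[:,:2]; print('sole',q.round(4).tolist(),q.mean(0))
for i in range(4): print(np.linalg.norm(q[i]-q[(i+1)%4]).round(4),end=' ')
f=q[:2].mean(0);b=q[2:].mean(0); print('\nyaw',np.arctan2(*(f-b)[::-1]))
print('hinge depth',X[48,248],X[48,298],'tube',X[90,274],X[70,274])
h=cv2.cvtColor(a,cv2.COLOR_RGB2HSV); m=(h[...,0]<15)&(h[...,1]>100)
for nm,(u0,u1) in dict(L=(238,262),R=(288,310)).items():
    mm=np.zeros_like(m);mm[125:190,u0:u1]=m[125:190,u0:u1];p=X[mm]; t=p[p[:,2]>.07]
    print(nm,mm.sum(),p.mean(0).round(4),np.percentile(p,[3,97],axis=0).round(3).tolist(),'top',t.mean(0).round(4))
```

```text
sole [[0.4839, -0.2207], [0.4734, -0.2806], [0.3905, -0.2689], [0.4023, -0.2016]] [ 0.43750423 -0.24292809]
0.0608 0.0837 0.0684 0.0838 
yaw -0.1851063551049671
hinge depth [ 0.54309159 -0.23655669  0.03640449] [ 0.53479632 -0.28425325  0.03599007] tube [ 0.50183694 -0.25455403  0.02831089] [ 0.52072035 -0.2579301   0.02604244]
L 439 [ 0.4449 -0.2195  0.0726] [[0.425, -0.225, 0.044], [0.464, -0.214, 0.085]] top [ 0.4379 -0.2184  0.082 ]
R 432 [ 0.4367 -0.2678  0.0719] [[0.417, -0.273, 0.044], [0.456, -0.262, 0.085]] top [ 0.4294 -0.2666  0.081 ]
```

```bash
python3 -m creep '[[0.3,-0.04,0.4,0],[0.7,-0.1,1,0],[0.96,-0.13,1.7,0],[0.96,-0.13,2.4,0],[0.96,-0.13,3.0,0],[0.96,-0.13,3.5,0],[0.96,-0.13,3.8,0],[0.96,-0.13,3.9,0]]' -1; python3 -m creep '[[0,0,0,0],[0,0,0,0],[0,0,0,0],[0,0,0,0]]' -0.21
python3 - <<'E'
from h import *
P=arm.camera_params('scene'); z=np.load('last_scene.npz');X=cloud(P,z['d']).reshape(-1,3)
S=arm.camera_params('side'); Y=cloud(S,np.load('last_side.npz')['d']).reshape(-1,3)
m=np.array([.631,-.233]);e=np.array([.9945,-.1045]);n=np.array([.1045,.9945])
for C in(X,Y):
    s=(C[:,:2]-m)@e;t=(C[:,:2]-m)@n
    for lo,hi in((.095,.13),(.13,.165),(.165,.175)):
        k=(C[:,2]>lo)&(C[:,2]<hi)&(abs(t)<.2)&(s>-.1)&(s<.1); print(lo,k.sum(),np.percentile(s[k],[2,50,98]).round(3) if k.any() else '',np.percentile(t[k],[2,98]).round(3) if k.any() else '')
for col,(u0,u1,v0,v1) in dict(green=(335,366,158,190),turq=(208,240,188,212),sand=(333,370,122,148)).items():
    I=z['im'];C=cloud(P,z['d'])[v0:v1,u0:u1].reshape(-1,3);k=C[:,2]>.018;print(col,np.percentile(C[k],[2,98],axis=0).round(3).tolist())
E
```

```text
clock: 2.05
ee_pos: [0.4363, -0.2424, 0.048]
eef_rot: [-0.001, 0.996, -0.086, -0.001]
contact_force: [0.1, 0.4, -0.5]
grip_width: 0.0941
grip_force: 0.0
clock: 2.45
ee_pos: [0.4382, -0.2426, 0.0504]
eef_rot: [0.001, 0.996, -0.086, 0.001]
contact_force: [0.6, -0.5, 0.1]
grip_width: 0.0655
grip_force: 0.0
0.095 1242 [0.033 0.035 0.037] [-0.176  0.176]
0.13 5073 [-0.031  0.007  0.036] [-0.177  0.177]
0.165 961 [-0.034 -0.019 -0.004] [-0.051  0.092]
0.095 931 [-0.035 -0.033  0.031] [-0.185  0.169]
0.13 1588 [-0.034 -0.008  0.034] [-0.183  0.176]
0.165 295 [-0.033 -0.019 -0.004] [-0.053  0.091]
green [[0.497, -0.183, 0.028], [0.635, -0.059, 0.171]]
turq [[0.484, -0.431, 0.023], [0.603, -0.379, 0.141]]
sand [[0.386, -0.084, 0.02], [0.438, 0.01, 0.035]]
```

```bash
python3 -m creep '[[0,0,0,0],[0,0,0,0],[0,0,0,0],[0,0,0,0]]' -0.21; python3 -m creep '[[0,-0.15,0,-0.8],[0.02,-0.3,0,-1.6],[0.04,-0.45,0,-2.4],[0.06,-0.6,0,-3.2],[0.08,-0.75,0,-4],[0.1,-0.9,0,-4.8],[0.11,-1.05,0,-5.6],[0.11,-1.19,0,-6.4]]';python3 -m creep '[[0,0,0,0],[0,0,0,0]]'
python3 - <<'E'
from h import *
o,p,M=pose(); print(o['clock'],p,M.round(3).tolist())
P,im,d=grab('wrist','w2.png');P,im,d=grab('side');cv2.imwrite('pics/s2.png',cv2.resize(im[110:290,150:420],None,fx=2.7,fy=2.7)[:,:,::-1])
E
```

```text
clock: 2.85
ee_pos: [0.438, -0.2426, 0.0502]
eef_rot: [0.0, 0.996, -0.086, 0.001]
contact_force: [-0.7, 0.5, 5.1]
grip_width: 0.0566
grip_force: 5.7
clock: 3.65
ee_pos: [0.451, -0.1965, 0.0502]
eef_rot: [0.001, 1.0, -0.029, 0.001]
contact_force: [0.0, -4.9, 5.1]
grip_width: 0.0568
grip_force: 5.6
clock: 3.85
ee_pos: [0.4511, -0.1956, 0.0501]
eef_rot: [0.0, 1.0, -0.029, 0.001]
contact_force: [0.6, -2.0, 5.8]
grip_width: 0.0572
grip_force: 5.6
3.85 [ 0.45107885 -0.19557287  0.05009255] [[0.998, -0.059, 0.002], [-0.059, -0.998, -0.0], [0.002, 0.0, -1.0]]
```

View pics/w2.png

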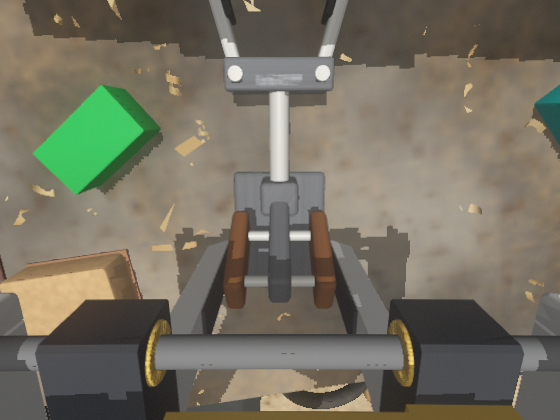

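View pics/s2.png

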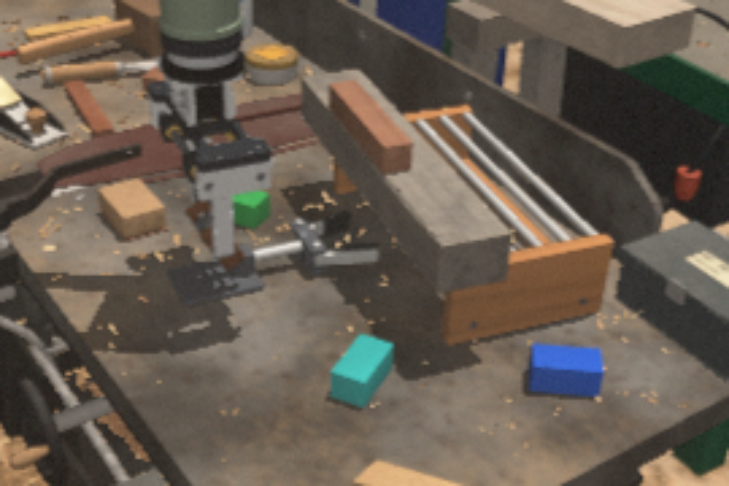

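The wrist view shows the reacher held squarely in the fingers, with hinges at (236,73) and (322,73) and the green block clear to the left. The side view shows the jaws still open, aimed under the beam. I'll check the line now.

Run:
```python
from h import *
P=arm.camera_params('wrist'); X=cloud(P,np.load('last_wrist.npz')['d'])
q=plane(P,[(236,73),(322,73)],.036)[:,:2]; s=plane(P,[(235,173),(325,173)],.008)[:,:2]
print('hinges',q.tolist(),'sole front',s.tolist())
H=q.mean(0);F=s.mean(0);d=q[0]-q[1]; yaw=np.arctan2(-d[0],d[1]); print('yaw',yaw,np.arctan2(*(H-F)[::-1]))
for k in range(2):
    S,im,dd=grab('scene'); h=cv2.cvtColor(im,cv2.COLOR_RGB2HSV); C=cloud(S,dd)
    m=(h[...,0]<18)&(h[...,1]>90)&(h[...,2]>50)&(C[...,2]>.022)&(C[...,2]<.037); m[:240]=0;m[285:]=0;m[:,:312]=0;m[:,350:]=0
    v,u=np.nonzero(m);p=plane(S,np.c_[u,v],.03)[:,:2]
    print('stray',cv2.minAreaRect((p*1000).astype(np.float32)))
    for v0 in np.unique(v): 
        if k==0: w=p[v==v0]; print(v0,len(w),w[:,0].mean().round(3),w[0,1].round(4),w[-1,1].round(4))
e=np.array([np.cos(-.06),np.sin(-.06)]);n=np.array([-e[1],e[0]]); G=np.array([.4511,-.1956])
print('stray in tool axes',(np.array([.725,-.2132])-G)@e,(np.array([.725,-.2132])-G)@n,'hinge',(H-G)@e,(H-G)@n,'sole front',(F-G)@e,(F-G)@n)
```

```text
hinges [[0.5543302808383124, -0.17789024164458037], [0.5515189478090737, -0.2249107271217446]] sole front [[0.4948283660293015, -0.16783644960248553], [0.49115527518736035, -0.2291587099265946]]
yaw -0.059718443863339646 -0.04839817257297905
stray ((725.1755981445312, -213.19947814941406), (34.587127685546875, 64.50057983398438), 89.53992462158203)
247 5 0.694 -0.2043 -0.1958
248 8 0.696 -0.2115 -0.1966
249 12 0.697 -0.2208 -0.1975
250 14 0.698 -0.2279 -0.1983
251 12 0.699 -0.2287 -0.2055
252 6 0.699 -0.2295 -0.219
258 7 0.721 -0.209 -0.1964
259 13 0.721 -0.2224 -0.1972
260 17 0.723 -0.2295 -0.1959
261 17 0.725 -0.2303 -0.1967
262 16 0.728 -0.229 -0.1976
263 16 0.73 -0.2297 -0.1984
264 13 0.731 -0.2305 -0.2055
265 6 0.732 -0.2292 -0.2188
271 7 0.752 -0.211 -0.1986
272 11 0.752 -0.2222 -0.2014
273 14 0.753 -0.2292 -0.2022
274 9 0.754 -0.2299 -0.2134
275 5 0.756 -0.2286 -0.2183
276 2 0.757 -0.2294 -0.2273
stray ((725.3539428710938, -213.20947265625), (34.585044860839844, 64.7890853881836), 89.7645263671875)
stray in tool axes 0.2744624944022906 -0.0011441881281397254 hinge 0.10198920527974015 0.00031576518991435006 sole front 0.04199018844188021 -0.0003803642830755456
```

```bash
python3 -m creep '[[0.25,0,0,0],[0.5,0.01,0,0],[0.75,0.02,0,0],[1.0,0.03,0,0],[1.25,0.03,0,0],[1.5,0.03,0,0],[1.75,0.03,0,0],[2.0,0.03,0,0]]' && python3 -m creep '[[0.1,0,0,0],[0.2,0,0,0],[0.3,0,0,0],[0.4,0,0,0],[0.45,0,0,0],[0.45,0,0,0]]'
python3 - <<'E'
from h import *
S,im,d=grab('scene'); A=cv2.resize(im[180:310,240:390],None,fx=4,fy=4,interpolation=3); cv2.imwrite('pics/A3.png',A[:,:,::-1])
E
```

```text
clock: 4.85
ee_pos: [0.5275, -0.1998, 0.0485]
eef_rot: [-0.002, 1.0, -0.029, -0.003]
contact_force: [-5.6, -0.8, 5.9]
grip_width: 0.057
grip_force: 5.6
clock: 5.45
ee_pos: [0.5479, -0.2026, 0.0486]
eef_rot: [-0.0, 1.0, -0.03, 0.0]
contact_force: [0.5, 0.3, -3.4]
grip_width: 0.0572
grip_force: 5.5
```

View pics/A3.png

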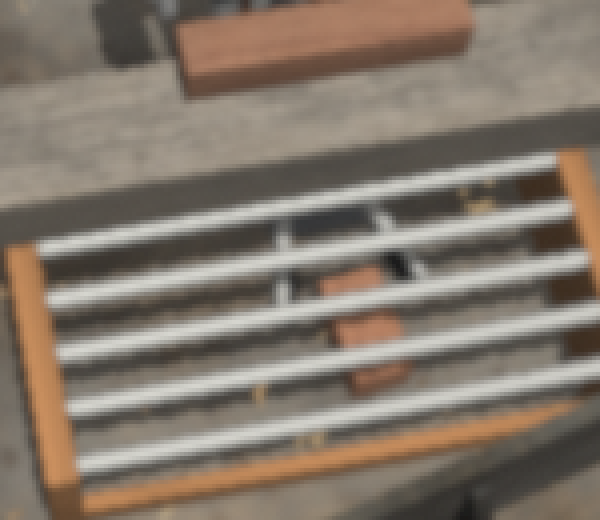

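The scene crop shows the open jaws on either side of the block, at x≈283 and x≈425 with the block between 325 and 390, and the tips past its front edge at y≈278. I'll advance 4 mm more and squeeze.

```bash
python3 -m creep '[[0.05,0,0,0],[0.1,0,0,0],[0.1,0,0,0]]'; python3 -m creep '[[0,0,0,0],[0,0,0,0],[0,0,0,0],[0,0,0,0],[0,0,0,0],[0,0,0,0],[0,0,0,0],[0,0,0,0]]' 1
```

```text
clock: 5.8
ee_pos: [0.5521, -0.2033, 0.0494]
eef_rot: [-0.0, 1.0, -0.03, 0.0]
contact_force: [0.4, -0.2, -3.5]
grip_width: 0.0569
grip_force: 5.5
clock: 6.6
ee_pos: [0.5518, -0.2033, 0.0495]
eef_rot: [-0.0, 1.0, -0.03, 0.0]
contact_force: [0.5, -0.4, -4.5]
grip_width: 0.0431
grip_force: 30.0
```

The width of 43 mm means 8.4 mm pressed per side, so the jaws are closed on the block. Drawing it out.

```bash
python3 -m creep '[[-0.15,0,0,0],[-0.4,0,0,0],[-0.65,0,0,0],[-0.9,0,0,0],[-1.15,0,0,0],[-1.4,0,0,0],[-1.65,0,0,0],[-1.9,0,0,0]]' && python3 -m creep '[[-0.3,0,0,0],[-0.6,0,0,0],[-0.9,0,0,0],[-1.2,0,0,0],[-1.5,0,0,0],[-1.8,0,0,0],[-2.1,0,0,0],[-2.35,0,0,0]]' && python3 -m creep '[[0,0,0,0],[0,0,0,0]]'
python3 - <<'E'
from h import *
grab('wrist','w4.png'); S,im,d=grab('scene'); h=cv2.cvtColor(im,cv2.COLOR_RGB2HSV); X=cloud(S,d)
m=(h[...,0]<18)&(h[...,1]>90)&(X[...,2]>.02)&(X[...,2]<.037)&(X[...,0]>.45)&(X[...,0]<.8)&(X[...,1]>-.3)&(X[...,1]<-.13)
p=X[m]; print(len(p),p.min(0) if len(p) else '',p.max(0) if len(p) else '')
E
```

```text
clock: 7.4
ee_pos: [0.4749, -0.1987, 0.0495]
eef_rot: [0.0, 1.0, -0.03, -0.0]
contact_force: [-0.3, 0.1, -3.3]
grip_width: 0.043
grip_force: 30.0
clock: 8.2
ee_pos: [0.381, -0.193, 0.0495]
eef_rot: [-0.0, 1.0, -0.03, -0.0]
contact_force: [-0.1, 0.2, -3.8]
grip_width: 0.0428
grip_force: 30.0
clock: 8.4
ee_pos: [0.3821, -0.1933, 0.0496]
eef_rot: [0.0, 1.0, -0.03, 0.0]
contact_force: [-0.3, -0.3, -3.6]
grip_width: 0.0424
grip_force: 30.0
280 [ 0.77949878 -0.29907078  0.02003082] [ 0.79965359 -0.1303072   0.02782861]
```

View pics/w4.png

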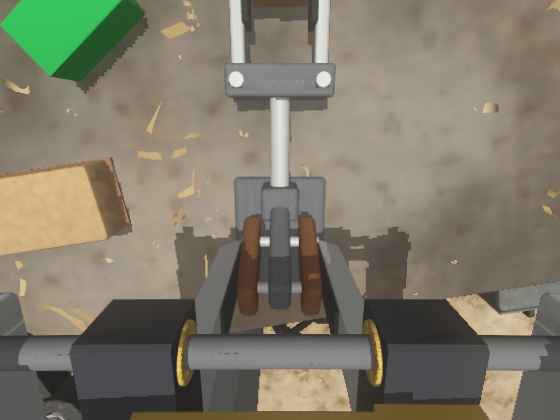

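The wrist view shows the block held in the jaws at the top centre (280,0), and the table's edge at the lower right. Before releasing, I'll check how far the sole is from the edge.

Run:
```python
from h import *
P=arm.camera_params('wrist'); z=np.load('last_wrist.npz');X=cloud(P,z['d'])
q=plane(P,[(236,78),(323,78)],.036); s=plane(P,[(236,178),(325,178)],.008); print(q,s)
print('sole rear', s.mean(0)-.085*np.array([.998,-.06,0]))
S=arm.camera_params('scene'); C=cloud(S,np.load('last_scene.npz')['d']).reshape(-1,3)
for C in (C,X.reshape(-1,3)):
  for y in(-.24,-.22,-.2,-.18,-.16,-.12):
    k=(abs(C[:,1]-y)<.01)&(abs(C[:,2])<.006)&(C[:,0]<.6); print(y,np.sort(C[k,0])[:3].round(3))
C=cloud(S,np.load('last_scene.npz')['d']); k=(C[...,0]>.5)&(C[...,0]<.63)&(abs(C[...,1]+.2)<.06)&(C[...,2]>.015)&(C[...,2]<.04)
print('block/jaws seen',k.sum(),C[k].max(0) if k.any() else '')
```

```text
[[ 0.48303072 -0.17554162  0.036     ]
 [ 0.48012926 -0.22312161  0.036     ]] [[ 0.42273775 -0.16602036  0.008     ]
 [ 0.41902803 -0.22674483  0.008     ]]
sole rear [ 0.33605289 -0.1912826   0.008     ]
-0.24 [0.303 0.303 0.304]
-0.22 [0.3   0.301 0.302]
-0.2 [0.299 0.302 0.415]
-0.18 [0.296 0.298 0.298]
-0.16 [-0.15  -0.148 -0.147]
-0.12 [-0.151 -0.147 -0.146]
-0.24 [0.333 0.334 0.335]
-0.22 [0.301 0.301 0.302]
-0.2 [0.299 0.299 0.299]
-0.18 [0.297 0.297 0.297]
-0.16 [0.294 0.294 0.294]
-0.12 [0.326 0.326 0.326]
block/jaws seen 51 [ 0.51786745 -0.17291439  0.03219962]
```

The sole is 36 mm inside the edge. I'll lower it 1 mm so it stands on the table, release, and lift away.

```bash
python3 -m creep '[[0,0,0.015,0],[0,0,0.03,0],[0,0,0.03,0]]'; python3 -m creep '[[0,0,0,0],[0,0,0,0],[0,0,0,0],[0,0,0,0],[0,0,0,0],[0,0,0,0],[0,0,0,0],[0,0,0,0]]' -1 && python3 -m creep '[[0,0,-0.3,0],[0,0,-0.8,0],[0,0,-1.4,0],[0,0,-2.0,0],[0,0,-2.6,0],[0,0,-3.1,0],[0,0,-3.4,0],[0,0,-3.5,0]]' && python3 -m creep '[[0,0,0,0],[0,0,0,0],[0,0,0,0]]'
python3 - <<'E'
from h import *
P,im,d=grab('wrist','w5.png'); X=cloud(P,d); h=cv2.cvtColor(im,cv2.COLOR_RGB2HSV)
m=(h[...,0]<15)&(h[...,1]>90)&(X[...,2]>.025)&(X[...,2]<.036)&(X[...,0]>.48)&(abs(X[...,1]+.2)<.05)
if m.any(): print(m.sum(),np.percentile(X[m],[1,99],axis=0).round(3).tolist())
E
```

```text
clock: 8.8
ee_pos: [0.3824, -0.1934, 0.0487]
eef_rot: [0.0, 1.0, -0.03, 0.0]
contact_force: [-3.1, 0.9, 2.8]
grip_width: 0.0428
grip_force: 30.0
clock: 9.6
ee_pos: [0.3821, -0.1931, 0.0482]
eef_rot: [-0.0, 1.0, -0.03, 0.0]
contact_force: [-0.5, 0.6, -0.1]
grip_width: 0.0938
grip_force: 0.0
clock: 10.4
ee_pos: [0.3829, -0.1937, 0.1902]
eef_rot: [0.001, 1.0, -0.03, 0.001]
contact_force: [0.2, 0.6, 0.6]
grip_width: 0.0943
grip_force: 0.0
clock: 10.7
ee_pos: [0.3813, -0.1925, 0.187]
eef_rot: [-0.001, 1.0, -0.03, -0.001]
contact_force: [0.3, 0.4, -0.1]
grip_width: 0.0939
grip_force: 0.0
1592 [[0.526, -0.22, 0.027], [0.56, -0.186, 0.031]]
```

View pics/w5.png

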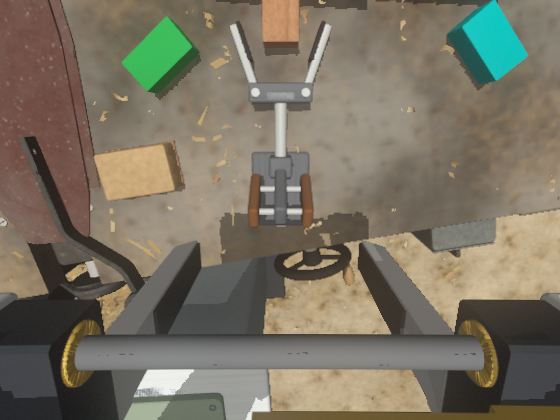

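The wrist view shows the jaws sprung open and the reacher standing on its sole. The block is free at (280,20). It spans x from 0.526 to about 0.588, in front of the mouth at about 0.63, and the sanding block has not moved.

```bash
python3 -c "
from bench import arm
print(arm.job_done())"
```

```text
the job is handed in; nothing more can be done
None
```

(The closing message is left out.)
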